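Lift the looped carrier out of its bath with the hook

ROBOT

A 7-joint arm with a two-finger parallel gripper is mounted at the origin on the work surface. World frame = base frame: x ahead of the robot, y to its left, z up, the work surface at z = 0. Lengths are in m, angles in degrees, forces in N, time in s.
With the tool pointing down it reaches from about 0.425 to 0.825 m from the base axis. Payload 3.6 kg.
Tool frame: the origin (TCP) lies at the very end of the fingers, on their centre line; the grasp point (between the pads) lies 19 mm behind it; z points along the fingers, y is the line along which they close (so a half turn about z gives the same grasp; the last joint's range is limited). The gripper opens to 85 mm and grips with 20 to 120 N. Pads are 22 mm wide; open, the fingers measure 114 mm over their backs; the gripper's body (76 mm by 85 mm) begins 54 mm behind the grasp point. The pads swing forward as they close: fully open they stand 13 mm farther back than shut.
Start: joints at [-68.325, 35.231, -0.722, 81.555, 0.464, 63.22, -2.315], TCP at [0.256, 0.597, 0.203] pointing down, gripper open.
Joint ranges: [-178.69, 178.69], [-17.37, 117.87], [-77.05, 75.6], [15.02, 138.74], [-78.02, 258.01], [0.78, 113.62], [-162.83, 162.83]. Speed limits (degrees/s): [159.86, 159.86, 180, 180, 180, 180, 180].

INTERFACE

Orientations are given as a 3x3 rotation matrix whose columns are the frame's x, y, z axes.
In Python, from bench import * gives the robot as it stands.
- The arm moves only by the shell command python3 -m creep 'ROWS' [OPENING] [FORCE]. ROWS is JSON, a list of rows, each a list of 2 entries, a list of its own where there are three numbers: the shift along the world's x, y, z in m, then the turn, a rotation vector about the world's x, y, z in rad. In form: [[[dx, dy, dz], [ax, ay, az]], ...]. A call has exactly 10 rows; each row is the pose to reach, as a shift and turn from the pose commanded when the call began; what a row does not reach only later rows make up. A row lasts 1/12 s, in which the tool goes at most 41.7 mm and 7.16 degrees, less where a joint would pass 70% of its speed; a pose out of reach is approached as far as the arm can. A call with a gripper value outside its range is refused whole. OPENING is the finger opening in m, from 0 to 0.0854, set as the call begins (- or left out, the last holds). The fingers move at their own pace and stop on an object; FORCE is the grip in N (left out, the last holds). Time passes only in rows, so rows that repeat a pose let the fingers close, or fill a call up. It gives the time, the measured TCP pose, the force, the opening and the grip force at its end, in the units of the state.
- get_obs(): the state, without advancing time (a new reading comes with each control period).
- grab_frame(name): name is "side" or "top"; returns the picture (384x512x3 uint8, red, green, blue); there is no depth.
- camera_model(name): a dict with "fx", "fy", "cx", "cy" (pixels), "dist" ([k1, k2, p1, p2, k3] as OpenCV has them; the pictures are not rectified), "R" (3x3) and "t" (3): a world point X has camera coordinates R X + t. Camera axes: x right, y down, z forward; pixel columns grow to the right and rows downward; lengths in m; the calibration is good to about 2 mm. A picture is of the moment at which its call begins. camera_model takes no time and is no camera call.
- finish_job(): hands the job in; it is judged then, once.
The state is a dict: "time_s": time; "joint_positions": joint angles; "qd": joint speeds; "joint_torque": joint torques, N m; "tool_pos": TCP position; "tool_rot": TCP orientation; "force": force on the tool from outside, world axes, zero at the start; "torque": the same for the moment, N m; "opening": finger opening in m; "finger_force": force on a finger pad.
Only numpy, scipy, OpenCV 4.12 (cv2) and the standard library are available. Lean on these libraries where they do the work, as an engineer would, in place of code of your own. Each camera call takes 0.05 s, during which the arm holds its last target. There are 200 camera calls.

TASK

Take the T-handled hook from its stand and use it to lift the carrier with the wire loop out of its deep bath, keeping the gripper off the carrier. Set it down gently, upright, in the flat white drying tray, then hang the hook back on its stand.

Things in the scene. Friction and masses are not known exactly. Their poses are not given: they have to be found in the camera images.
- basket: Round dark steel dish 78 mm across, 22 mm high, about 0.2 kg, with a bright wire loop standing across it. Origin: centre of underside, z up. Loop: 5 mm wire in the y-z plane (x = 0); sides rise from the rim to y = +-30, z = 42 mm, then slope in to a level top, y = -10 to 10, wire centre z = 68 mm. Free window under the top: z = 23 to 65 mm. Starts in the well, central. The like dish with a ball knob is not wanted.
- well: Fixed round aluminium bath well holding the looped dish; origin under its centre on the bench. Bore 96 mm across, floor at 10 mm, rim at 130 mm height, 106 mm across outside, on a 130 mm square white base 50 mm high. The loop's top is 50 mm below the rim. A like well beside it holds the dish with the knob.
- hook_bar (a point): Lifting hook, 0.12 kg: centre of its black handle bar, 14 x 14 mm, 120 mm long along y, to be pinched across (along x) at its middle from above. A 6 mm steel rod runs down (-z) from it, turns to +x at 125 mm below this point (centreline), and 19 mm out turns up into a lip whose top is 110 mm below this point. Gap between rod and lip 13 mm. Starts upright on its stand.
- rest_seat (a point): Fixed hook stand: two aluminium uprights 10 mm thick, centred 36 mm either side along y, on a dark plate 100 x 110 x 8 mm. The hook's bar lies across them along y, its rod hanging between. This point is the seated bar's centre, 152 mm high; the bar rests on ledges at 145 mm between 17 mm high end-stops 40 mm apart along x. Axes as the hook's at the start.
- tray_in (a point): Fixed flat white plastic drying tray, 150 x 150 mm outside, 142 x 142 mm inside, rim 14 mm above the bench. This point is the centre of its inner floor, about 4 mm above the bench.
Not all that is in view belongs to the job. Of the things shaped like the part that bears hook_bar, the black one is meant. Of the things that look like the part that bears tray_in, the larger one is meant.

How it is judged:
By the outcome, as a careful person would: the job done as asked, in the order asked, and still so for the second after the job is handed in, with the robot touching nothing.
It also fails if it takes over 66 s, if anything falls off the work surface, if the arm or the gripper's body presses on something with over 40 N, if the wrist force passes 120 N, or if a joint passes its speed limit or range.

## Working session

There is one attempt and no reset: what is moved stays moved. The work goes in short steps, Python scripts to look and compute and a shell command to move; the robot and the scene stay as the last step left them, time stands still between calls to the robot, and variables do not carry over. Pictures are saved under pics/ and viewed, at most 10 in all, crops included, and the job is handed in when it is done.

```bash
mkdir -p pics; ls; python3 - <<'E'
from bench import *
import cv2,numpy as np
for n in("top","side"):
    im=grab_frame(n); cv2.imwrite(f"pics/{n}0.png",im[:,:,::-1])
    m=camera_model(n); R=np.array(m["R"]); print(n,m["fx"],m["dist"],"pos",-R.T@np.array(m["t"]),R.round(2).tolist())
o=get_obs(); print(o["tool_pos"],np.round(o["tool_rot"],3).tolist(),o["time_s"])
E
```

```text
pics
top 466.9703333293933 [0.05219864 0.         0.         0.         0.        ] pos [ 1.94148645e-01 -4.67734516e-04  1.50969653e+00] [[-0.0, -1.0, -0.0], [-0.99, 0.0, -0.15], [0.15, 0.0, -0.99]]
side 405.6044023760454 [-0.13118035  0.          0.          0.          0.        ] pos [-0.18735525 -0.68175621  0.62493043] [[0.75, -0.66, 0.0], [-0.31, -0.36, -0.88], [0.58, 0.66, -0.48]]
[0.25568031 0.59675615 0.20214532] [[-0.919, 0.394, -0.001], [0.394, 0.919, -0.002], [-0.0, -0.002, -1.0]] 0.1
```

View pics/top0.png

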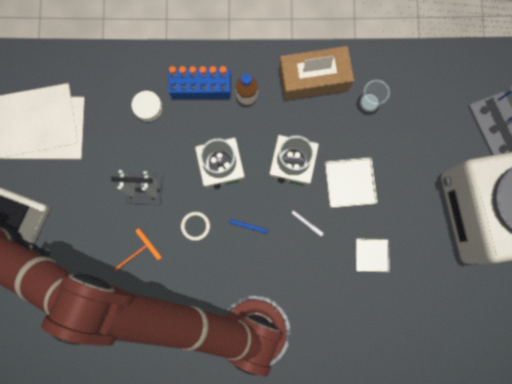

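View pics/side0.png

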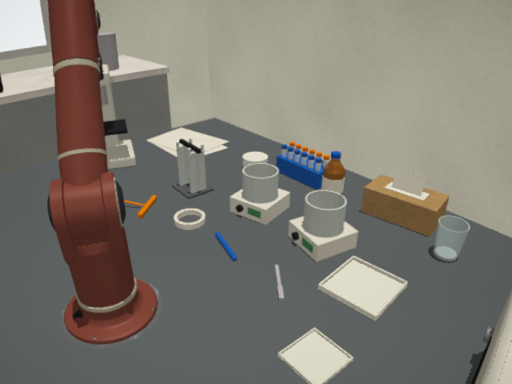

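The top view shows two wells at (220,160) and (296,157), and a stand with a black bar at (132,181). The orange T-hook at (140,247) is a decoy because its colour is wrong. The trays are at (351,182), which is larger, and (372,255). The side view agrees. Next I'll enlarge the wells and the stand.

```bash
python3 - <<'E'
import cv2,numpy as np
t=cv2.imread("pics/top0.png");s=cv2.imread("pics/side0.png")
r=lambda c,w,h:cv2.resize(c,(w,h),interpolation=cv2.INTER_CUBIC)
a=np.hstack([r(t[130:190,190:250],400,400),r(t[130:190,266:326],400,400)])
b=np.hstack([r(t[165:210,105:165],266,200),r(s[130:200,160:253],266,200),r(s[160:256,230:358],268,200)])
cv2.imwrite("pics/crop0.png",np.vstack([a,b]))
E
```

```text
(no output)
```

View pics/crop0.png

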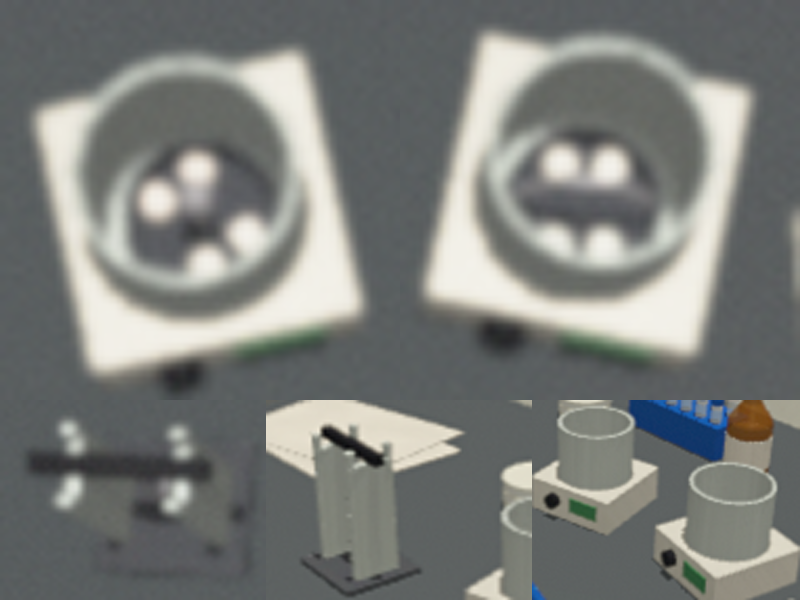

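The crop shows that the right well at (296,157) holds the looped dish: a straight wire band runs left to right across it. The left well at (220,160) has a single round knob. The black T-bar lies across the stand at (130,181). I'll measure these now.

```bash
cat > h.py <<'E'
import cv2,numpy as np
from bench import *
def cast(n,uv,z):
    m=camera_model(n);K=np.array([[m["fx"],0,m["cx"]],[0,m["fy"],m["cy"]],[0,0,1]])
    p=cv2.undistortPoints(np.array(uv,float).reshape(-1,1,2),K,np.array(m["dist"])).reshape(-1,2)
    R=np.array(m["R"]);c=-R.T@np.array(m["t"]);d=np.c_[p,np.ones(len(p))]@R
    return c+d*((z-c[2])/d[:,2])[:,None]
def proj(n,X):
    m=camera_model(n);K=np.array([[m["fx"],0,m["cx"]],[0,m["fy"],m["cy"]],[0,0,1]])
    return cv2.projectPoints(np.array(X,float).reshape(-1,1,3),cv2.Rodrigues(np.array(m["R"]))[0],np.array(m["t"]),K,np.array(m["dist"]))[0].reshape(-1,2)
def comp(mask,x0,y0,x1,y1):
    s=np.zeros_like(mask);s[y0:y1,x0:x1]=mask[y0:y1,x0:x1]
    c,_=cv2.findContours(s,cv2.RETR_EXTERNAL,cv2.CHAIN_APPROX_NONE);return max(c,key=cv2.contourArea)
E
python3 - <<'E'
from h import *
t=cv2.imread("pics/top0.png");s=cv2.imread("pics/side0.png");g=cv2.cvtColor(t,cv2.COLOR_BGR2GRAY)
np.set_printoptions(precision=4,suppress=True)
w=((g>190)*255).astype(np.uint8)
for nm,b in(("big",(320,150,385,215)),("small",(350,232,395,278))):
    P=cv2.boxPoints(cv2.minAreaRect(comp(w,*b)));W=cast("top",P,.014);print(nm,W.mean(0),np.linalg.norm(W-np.roll(W,1,0),axis=1))
P=cv2.boxPoints(cv2.minAreaRect(comp(((g>150)*255).astype(np.uint8),266,130,326,190)));W=cast("top",P,.05);print("base",P,W.mean(0),np.linalg.norm(W-np.roll(W,1,0),axis=1),W)
k=((g<45)*255).astype(np.uint8);c=comp(k,105,168,158,192);r=cv2.minAreaRect(c);W=cast("top",cv2.boxPoints(r),.159);print("bar",r,W.mean(0),np.linalg.norm(W-np.roll(W,1,0),axis=1),W)
print("rim",cast("top",[[295.1,152.7]],.13),"loop",cast("top",[[284.7,159.2],[304.2,159.2]],.07))
print(g[140:180,[284,288,292,296,300,304,308]].T)
c1=cv2.resize(g[136:180,274:318],(600,600),interpolation=cv2.INTER_CUBIC).astype(float)
c1=np.clip((c1-50)*2,0,255)
cv2.imwrite("pics/loop.png",c1)
E
```

```text
big [ 0.4751 -0.3134  0.014 ] [0.1511 0.1512 0.151  0.149 ]
small [ 0.2426 -0.3717  0.014 ] [0.0975 0.0979 0.0974 0.0969]
base [[268.7177 174.2706]
 [278.3412 130.9647]
 [319.7411 140.1647]
 [310.1176 183.4706]] [ 0.5506 -0.1288  0.05  ] [0.1345 0.1459 0.1363 0.1453] [[ 0.4946 -0.047   0.05  ]
 [ 0.637  -0.0788  0.05  ]
 [ 0.606  -0.2115  0.05  ]
 [ 0.4646 -0.1781  0.05  ]]Traceback (most recent call last):
  File "<stdin>", line 8, in <module>
  File "h.py", line 13, in comp
    c,_=cv2.findContours(s,cv2.RETR_EXTERNAL,cv2.CHAIN_APPROX_NONE);return max(c,key=cv2.contourArea)
                                                                           ~~~^^^^^^^^^^^^^^^^^^^^^^^
ValueError: max() iterable argument is empty
```

```bash
python3 - <<'E'
from h import *
t=cv2.imread("pics/top0.png");s=cv2.imread("pics/side0.png");g=cv2.cvtColor(t,cv2.COLOR_BGR2GRAY)
np.set_printoptions(precision=4,suppress=True)
print(g[172:190,115:155:6].T)
k=((g<62)*255).astype(np.uint8);c=comp(k,105,172,153,189);r=cv2.minAreaRect(c);W=cast("top",cv2.boxPoints(r),.159);print("bar",r,W.mean(0),np.linalg.norm(W-np.roll(W,1,0),axis=1))
print("rim",cast("top",[[295.1,152.7]],.13),"loop",cast("top",[[284.7,159.2],[304.2,159.2]],.07))
print(g[140:180,[284,288,292,296,300,304,308]].T)
a=np.clip((cv2.resize(g[136:180,274:318],(600,600),interpolation=cv2.INTER_CUBIC).astype(float)-50)*1.7,0,255)
b=cv2.resize(cv2.cvtColor(s,cv2.COLOR_BGR2GRAY)[130:200,170:220],(200,280),interpolation=cv2.INTER_CUBIC)
cv2.imwrite("pics/loop.png",np.hstack([a,np.vstack([b,np.zeros((320,200))])]))
E
```

```text
[[ 89  90  90  87  74  60  49  53  50  64  79  88  91  93  94  94  95  92]
 [178 168 180 188 165 114  68  54  63 106 166 211 220 216 200 178 149 121]
 [ 95  95  95  94  83  68  56  52  53  59  76  92  98  98 103 104 102 103]
 [ 93  92  89  87  81  69  55  58  55  59  75  94 101 100 103  98  99  95]
 [ 93  90  88  91  85  73  65  58  56  53  62  75  87  88  86  78  60  50]
 [190 175 149 159 180 162 114  71  57  66 106 166 210 220 216 199 178 154]
 [ 92  91  90  96  91  91  76  59  54  56  62  80  93  97  99 100 102 105]]
bar ((131.49305725097656, 179.6663818359375), (39.09108352661133, 4.121423721313477), 2.385944128036499) [0.4564 0.3596 0.159 ] [0.1143 0.0123 0.1144 0.0123]
rim [[ 0.5446 -0.1247  0.13  ]] loop [[ 0.5389 -0.097   0.07  ]
 [ 0.5387 -0.1585  0.07  ]]
[[227 214 184 152 126 113 105 103 107 127 164 188 184 155 125 101  99 113
  115 108 101 118 149 170 169 151 125 107 104 105 110 131 170 211 230 235
  226 183 118  78]
 [135 110 103 102 102 100 106 109 117 128 127 136 176 213 221 214 186 146
  111  96  91  83  95 147 208 228 223 192 147 116 102 105 106 118 158 211
  231 223
[... 263 characters left out ...]
6  89  88 122 189 230 240 238 230 208 152 114 104 110 142 200
  232 239 235 219]
 [104 103 102 104 104 102 103 106 105 110 108 102 106 122 141 149 142 130
  125 114 100  90  83  82  92 110 137 170 186 171 133 107 112 142 192 228
  238 240 240 236]
 [143 115 104 103 104 104 104 102 102 101 104 106 109 112 111 108 106 100
  103 109 110 116 131 149 168 182 188 184 154 123 126 160 203 230 238 239
  240 240 240 239]
 [152 172 170 154 132 116 106 104 102 102 102 103 102 101 103 102 102 103
  104 108 119 139 167 185 191 179 171 184 210 226 235 238 239 239 240 240
  240 240 239 239]][ WARN:0@0.204] global loadsave.cpp:1063 imwrite_ Unsupported depth image for selected encoder is fallbacked to CV_8U.
```

View pics/loop.png

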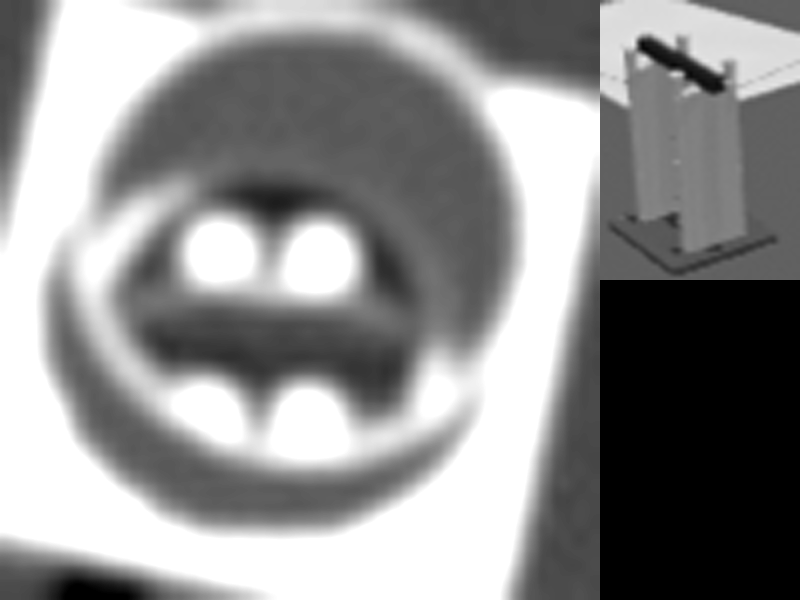

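The loop wire runs nearly along world y, with its top centre at about px (294,158), central in the well. The well centre is about (0.545,-0.125). The bar centre is about (0.456,0.357) with yaw -2.4°, and the big tray is 150 mm across at (0.475,-0.313). I'll move above the bar.

```bash
python3 -m creep '[[[0.01,-0.012,0.01],[0,0,-0.12]],[[0.03,-0.036,0.03],[0,0,-0.24]],[[0.055,-0.066,0.03],[0,0,-0.36]],[[0.08,-0.096,0.03],[0,0,-0.48]],[[0.105,-0.126,0.03],[0,0,-0.6]],[[0.13,-0.156,0.03],[0,0,-0.72]],[[0.155,-0.186,0.03],[0,0,-0.84]],[[0.18,-0.216,0.03],[0,0,-0.96]],[[0.195,-0.234,0.03],[0,0,-1.08]],[[0.2,-0.24,0.03],[0,0,-1.2]]]' 0.07 40; python3 - <<'E'
from h import *
o=get_obs();print(o["joint_positions"],o["force"],o["tool_rot"])
cv2.imwrite("pics/s1.png",grab_frame("side")[60:320,80:400,::-1])
cv2.imwrite("pics/t1.png",grab_frame("top")[:,:,::-1])
E
```

```text
time_s: 0.93
tool_pos: [0.4599, 0.3512, 0.2332]
tool_rot: [[0.049, 0.999, 0.002], [0.999, -0.049, -0.004], [-0.003, 0.002, -1.0]]
force: [-0.3, 0.1, 0.7]
opening: 0.0696
finger_force: 0.0
[-51.91705034  28.06635927  19.26378968  91.74877664  -9.86602207
  61.91003762 -32.91241674] [-0.31277051  0.13459115  0.6908737 ] [[ 0.04918727  0.99878747  0.00205033]
 [ 0.99878353 -0.04917973 -0.00358094]
 [-0.00347576  0.00222398 -0.99999149]]
```

View pics/s1.png

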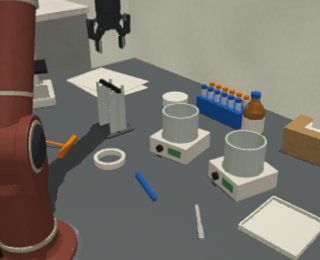

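The gripper is open above the stand, with the bar at crop px (110,86). I'll cross-check the bar centre using the side view.

```bash
python3 - <<'E'
from h import *
np.set_printoptions(precision=4,suppress=True)
s=cv2.imread("pics/side0.png");g=cv2.cvtColor(s,cv2.COLOR_BGR2GRAY)
c=comp(((g<45)*255).astype(np.uint8),175,135,208,158);r=cv2.minAreaRect(c);print(r,cv2.contourArea(c))
P=cv2.boxPoints(r);W=cast("side",P,.152);print(W.mean(0),W)
print(cast("side",[r[0]],.152),proj("side",[[.456,.357,.152],[.4564,.3596,.152]]))
o=get_obs();print(o["tool_pos"],np.array(o["tool_rot"])[:,1])
E
```

```text
((189.74057006835938, 145.9669952392578), (22.825214385986328, 3.6908857822418213), 29.05460548400879) 52.0
[0.448  0.3546 0.152 ] [[0.4402 0.4051 0.152 ]
 [0.4605 0.4267 0.152 ]
 [0.4551 0.3021 0.152 ]
 [0.4362 0.2842 0.152 ]]
[[0.4478 0.3523 0.152 ]] [[191.0917 144.9317]
 [190.749  144.6769]]
[0.4575 0.3548 0.2329] [ 0.9992 -0.039   0.0004]
```

```bash
python3 -m creep '[[[0,0,-0.015],[0,0,0]],[[0,0,-0.035],[0,0,0]],[[0,0,-0.055],[0,0,0]],[[0,0,-0.075],[0,0,0]],[[0,0,-0.09],[0,0,0]],[[0,0,-0.098],[0,0,0]],[[0,0,-0.1],[0,0,0]],[[0,0,-0.1],[0,0,0]],[[0,0,-0.1],[0,0,0]],[[0,0,-0.1],[0,0,0]]]'; python3 -m creep '[[[0,0,0],[0,0,0]],[[0,0,0],[0,0,0]],[[0,0,0],[0,0,0]],[[0,0,0],[0,0,0]],[[0,0,0],[0,0,0]],[[0,0,0],[0,0,0]],[[0,0,0],[0,0,0]],[[0,0,0],[0,0,0]],[[0,0,0],[0,0,0]],[[0,0,0],[0,0,0]]]' 0 50
```

```text
time_s: 1.87
tool_pos: [0.4566, 0.3582, 0.1343]
tool_rot: [[0.033, 0.999, 0.002], [0.999, -0.033, 0.002], [0.002, 0.002, -1.0]]
force: [-0.3, 0.2, -0.2]
opening: 0.0697
finger_force: 0.0
time_s: 2.7
tool_pos: [0.4559, 0.3575, 0.1332]
tool_rot: [[0.034, 0.999, -0.0], [0.999, -0.034, -0.0], [-0.0, -0.0, -1.0]]
force: [0.9, -0.0, -0.5]
opening: 0.0001
finger_force: 0.0
```

```bash
python3 - <<'E'
from h import *
np.set_printoptions(precision=4,suppress=True)
a=cv2.resize(grab_frame("side")[80:200,130:290,::-1],(480,360),interpolation=cv2.INTER_CUBIC)
b=cv2.resize(grab_frame("top")[150:240,80:160,::-1],(320,360),interpolation=cv2.INTER_CUBIC)
cv2.imwrite("pics/s2.png",np.hstack([a,b]));print(get_obs())
E
```

```text
{'time_s': 2.8, 'joint_positions': array([-50.8886,  34.1277,  16.8994,  98.9599, -12.529 ,  48.7653,
       -30.3825]), 'qd': array([-0.0964, -0.0287, -0.0174, -0.0245,  0.0575,  0.0305, -0.0475]), 'joint_torque': array([  0.0008, -42.1207,   3.4622, -14.0859,   0.0086,   0.0017,
         0.    ]), 'tool_pos': array([0.456 , 0.3575, 0.1332]), 'tool_rot': array([[ 0.0339,  0.9994, -0.0001],
       [ 0.9994, -0.0339,  0.    ],
       [ 0.    , -0.0001, -1.    ]]), 'force': array([0.4052, 0.6633, 0.8685]), 'torque': array([ 0.0325,  0.0527, -0.0676]), 'finger_force': 0.0, 'opening': 0.0002875259454924049}
```

View pics/s2.png

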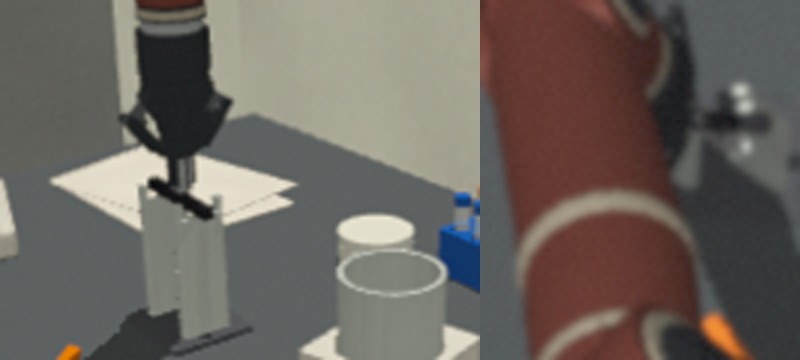

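```bash
python3 - <<'E'
from h import *
np.set_printoptions(precision=2,suppress=True)
X=[[.456,.3575,.1332],[.456,.3575,.152],[.456,.3575,.2]]
print("side full",proj("side",X),"crop",(proj("side",X)-[130,80])*3)
print("top",proj("top",X),"crop",(proj("top",X)-[80,150])*4)
s0=cv2.imread("pics/side0.png");c=cv2.imread("pics/s2.png")
g=cv2.cvtColor(c[:,:480],cv2.COLOR_BGR2GRAY);m=((g<40)*255).astype(np.uint8)
r=cv2.minAreaRect(comp(m,145,172,218,222));print(r,np.array(r[0])/3+[130,80])
g0=cv2.cvtColor(s0,cv2.COLOR_BGR2GRAY)
np.set_printoptions(linewidth=200)
print(g0[132:206:2,176:212:2])
E
```

```text
side full [[191.39 150.37]
 [191.01 144.89]
 [190.01 130.58]] crop [[184.17 211.11]
 [183.02 194.67]
 [180.04 151.75]]
top [[134.48 181.43]
 [132.86 180.24]
 [128.51 177.05]] crop [[217.93 125.73]
 [211.45 120.97]
 [194.06 108.2 ]]
((183.5423126220703, 195.0884552001953), (69.02445983886719, 25.960914611816406), 37.87498474121094) [191.18 145.03]
[[219 218 219 218 218 218 219 221 221 214 202 174 116  97  94  95  96  97]
 [220 218 219 219 219 219 220 221 221 222 223 223 222 211 189 137 104  95]
 [219 219 220 220 221 221 221 222 222 221 220 220 220 220 221 222 216 204]
 [220 222 188 177 221 223 216 206 210 219 219 218 219 219 219 220 219 219]
 [222 220  33  37  93 194 210 129 197 220 218 218 219 219 218 218 218 217]
 [176 165  43  18  26  47 116 116 192 222 221 221 220 221 220 220 219 219]
 [139 141 211 113  20  21  31  40 118 206 223 222 219 206 222 223 222 221]
 [159 140 202 153 110  52  15  22  30  63 153 221 186 135 202 221 220 220]
 [176 127 125 128 123 126 201 161  13  23  33  83 127 128 202 220 220 217]
 [144 123 127 128 123 121 125 125  96  37  18  22  63 158 201 209 207 218]
 
[... 1324 characters left out ...]
126 130 129 106  89  90]
 [ 73  89  89  88  89  88  86 112 131 130 128 125 129 130 127 109  89  90]
 [ 78  63  88  90  89  88  86 111 132 130 129 121 109  91  88  87  78  59]
 [ 97  93  63  86  90  87  57  85 128 115  81  58  72  79  56  56  75  95]
 [ 96  97  97  60  72  90  89  88  87  85  82  58  59  64  95  96  98  96]
 [ 96  97  97  97  85  63  86  79  59  56  64  94  97  98  96  97  97  97]
 [ 96  96  97  98  97  91  64  62  95  96  97  95  97  96  97  97  97  97]
 [ 97  97  97  97  96  96  97  97  96  96  97  97  96  97  96  97  96  97]
 [ 96  97  96  97  96  97  96  97  97  97  97  97  96  97  97  97  97  97]
 [ 96  96  96  96  97  96  96  97  96  96  97  96  96  97  97  97  97  97]]
```

```bash
python3 - <<'E'
from h import *
np.set_printoptions(linewidth=220)
for i in range(1):
    g=cv2.cvtColor(grab_frame("side"),cv2.COLOR_RGB2GRAY); print(g[118:165,174:212:1])
E
```

```text
[[ 53  58  59 ... 149 146 137]
 [ 38  47  53 ... 117 111 104]
 [ 31  34  42 ...  96  96  95]
 ...
 [ 97  96  98 ...  97  97  96]
 [ 96  96  96 ...  96  97  97]
 [ 96  97  96 ...  96  98  96]]
```

```bash
python3 - <<'E'
from h import *
g=cv2.cvtColor(grab_frame("side"),cv2.COLOR_RGB2GRAY)
for r in range(120,166): print(r,' '.join('%3d'%v for v in g[r,174:208]))
E
```

```text
120  31  34  42  51  74 138 153 113  42  30  34  32  32  32  33  30  33  31  33  30  34  32  33  33  33  31  35  37  32  40  69 103 112 100
121  32  32  33  39  76 145 170 156  63  26  32  31  32  33  31  34  32  33  32  33  33  32  32  33  30  34  32  31  33  51  81  96  97  95
122  31  31  30  34  73 146 171 171  80  28  30  30  33  33  33  30  31  31  32  32  32  35  34  34  33  33  31  30  40  67  91  97  95  96
123  36  32  32  31  42  97 149 168 105  41  29  31  32  33  33  33  33  32  30  32  32  33  35  31  32  33  33  35  57  88  97  96  97  96
124  63  33  31  30  29  45  96 147 143  71  32  30  32  31  32  32  32  32  31  32  31  33  31  34  33  31  32  44  72  97  97  97  97  96
125 116  61  31  31  30  29  44  96 135  77  33  30  32  30  30  31  31  33  30  32  35  31  29  34  31  31  35  61  89  97  96  97  96  97
126 155 112  49  28  30  31  28  44  74  56  32  32  32  32  32  32  31  32  30  34  34  31  33  33  31  31  50  80  96  97  97  97  96  96
127 147 122  71  49  29  30  31  31  37  38  33  32  31  31  31  31  32  32  32  32  33  32  32  34  30  37  67  92  98 
[... 4639 characters left out ...]

161  97  97  99 108 121 125 123 124 124 124 123 123 122 122 121 124 128 128 128 129 129 126 122 122 122 125 128 128 127 127 116 101  96  97
162  97  96  97 108 123 126 124 123 124 125 124 123 121 122 121 124 130 129 128 129 129 127 122 122 122 125 127 127 128 127 118 102  98  97
163  96  97  97 104 124 129 124 123 125 125 123 124 123 120 120 126 130 129 127 129 129 126 123 122 122 125 128 127 127 128 118 103  96  97
164  96  96  97 103 123 129 123 123 125 125 123 124 122 116 113 125 130 129 128 129 128 126 123 122 122 125 129 127 128 126 119 105  97  97
165  98  96  97 103 123 128 124 123 125 125 124 124 122 122 121 127 131 128 128 129 128 127 123 122 121 125 128 127 128 127 119 105  96  96
```

The fingertips show at row 142–143, just above the bar's top edge, although the reported TCP projects to row 150. So the real tips sit about 25 mm higher than the state says. I'll open, go down another 22 mm (clear of the stand under either reading) and close again.

```bash
python3 -m creep '[[[0,0,0],[0,0,0]],[[0,0,0],[0,0,0]],[[0,0,0],[0,0,0]],[[0,0,0],[0,0,0]],[[0,0,0],[0,0,0]],[[0,0,-0.005],[0,0,0]],[[0,0,-0.01],[0,0,0]],[[0,0,-0.015],[0,0,0]],[[0,0,-0.02],[0,0,0]],[[0,0,-0.022],[0,0,0]]]' 0.07; python3 -m creep '[[[0,0,0],[0,0,0]],[[0,0,0],[0,0,0]],[[0,0,0],[0,0,0]],[[0,0,0],[0,0,0]],[[0,0,0],[0,0,0]],[[0,0,0],[0,0,0]],[[0,0,0],[0,0,0]],[[0,0,0],[0,0,0]],[[0,0,0],[0,0,0]],[[0,0,0],[0,0,0]]]' 0 60
```

```text
time_s: 3.73
tool_pos: [0.4553, 0.357, 0.1099]
tool_rot: [[0.034, 0.999, -0.002], [0.999, -0.034, -0.001], [-0.001, -0.002, -1.0]]
force: [-0.1, -0.9, 1.4]
opening: 0.0698
finger_force: 0.0
time_s: 4.57
tool_pos: [0.4562, 0.3576, 0.1117]
tool_rot: [[0.034, 0.999, 0.001], [0.999, -0.034, 0.001], [0.001, 0.001, -1.0]]
force: [-0.4, -0.5, 4.5]
opening: 0.0126
finger_force: 60.6
```

```bash
python3 - <<'E'
from h import *
f=grab_frame("side")
cv2.imwrite("pics/s3.png",cv2.resize(f[105:195,150:250,::-1],(660,594),interpolation=cv2.INTER_CUBIC))
E
```

```text
(no output)
```

View pics/s3.png

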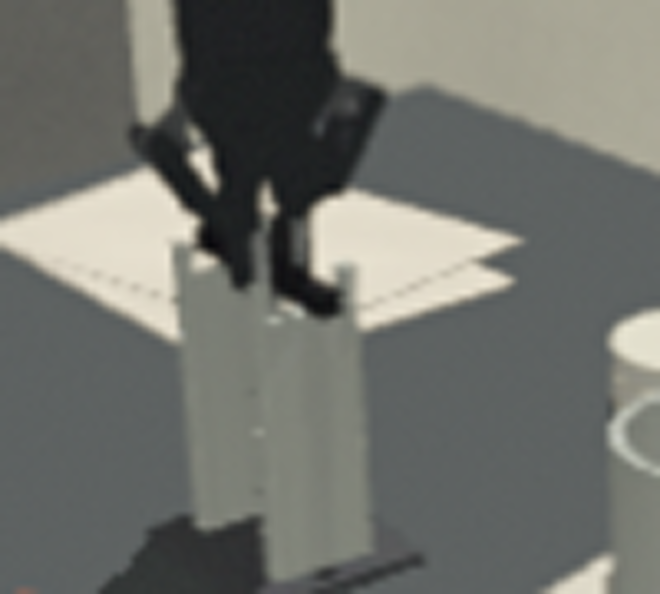

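The finger now reaches only to about the bar's underside (tip near crop (240,287), z≈0.144), so the grip is shallow. I'll open, go 12 mm lower and grip again.

```bash
python3 -m creep '[[[0,0,0],[0,0,0]],[[0,0,0],[0,0,0]],[[0,0,0],[0,0,0]],[[0,0,0],[0,0,0]],[[0,0,-0.003],[0,0,0]],[[0,0,-0.006],[0,0,0]],[[0,0,-0.009],[0,0,0]],[[0,0,-0.012],[0,0,0]],[[0,0,-0.012],[0,0,0]],[[0,0,-0.012],[0,0,0]]]' 0.05; python3 -m creep '[[[0,0,0],[0,0,0]],[[0,0,0],[0,0,0]],[[0,0,0],[0,0,0]],[[0,0,0],[0,0,0]],[[0,0,0],[0,0,0]],[[0,0,0],[0,0,0]],[[0,0,0],[0,0,0]],[[0,0,0],[0,0,0]],[[0,0,0],[0,0,0]],[[0,0,0],[0,0,0]]]' 0 60; python3 - <<'E'
from h import *
f=grab_frame("side");g=cv2.cvtColor(f,cv2.COLOR_RGB2GRAY)
for r in range(138,160): print(r,' '.join('%3d'%v for v in g[r,174:208]))
E
```

```text
time_s: 5.45
tool_pos: [0.4558, 0.3573, 0.0988]
tool_rot: [[0.034, 0.999, -0.001], [0.999, -0.034, -0.0], [-0.0, -0.001, -1.0]]
force: [-0.4, 0.5, -1.1]
opening: 0.0501
finger_force: 0.0
time_s: 6.28
tool_pos: [0.4561, 0.3576, 0.0995]
tool_rot: [[0.034, 0.999, 0.0], [0.999, -0.034, 0.0], [0.0, 0.0, -1.0]]
force: [-1.0, -0.0, 3.6]
opening: 0.013
finger_force: 58.8
138 223 212 146  62  29  30  30  34  47  32  29  33  32  32  38  82 132 114  46  31  32  34  31  29  42  82 113 132 184 217 221 221 220 220
139 222 223 207 147  66  30  29  31  32  32  33  31  32  31  33  63 105 101  45  31  32  31  30  55 116 180 211 212 216 220 220 219 219 219
140 222 223 223 206 141  63  30  30  33  33  34  33  33  33  33  54  90  92  52  32  30  30  50 133 196 217 222 221 220 219 219 218 218 218
141 221 208 197 186 169 125  45  27  33  31  32  32  32  30  34  53  79  64  36  30  34  41  77 170 220 223 222 221 221 220 220 219 219 219
142 223 214 156 140 142 111  67  32  27  30  30  32  33  32  33  45  59  46  29  31  65  87  93 176 223 223 221 221 221 221 221 221 221 221
143 224 220 139 123 134 165 169 11
[... 1645 characters left out ...]

155 172 208 213 161 128 124 122 125 125 124 123 122 122 123 125 127 124 123 125 125 126 125 124 122 123 125 128 125 122 123 125 119 105  96
156 113 148 166 149 127 125 123 124 124 124 123 124 122 123 124 126 125 123 125 124 127 127 123 122 123 125 128 125 122 123 113  97  95  96
157  96 102 113 123 125 125 122 124 125 124 122 123 121 121 124 126 125 123 124 127 128 126 124 122 123 124 127 125 124 123 113  97  96  96
158  96  96  99 114 125 125 124 124 124 124 123 123 122 123 124 126 125 124 126 128 128 125 123 122 123 125 127 126 125 126 114  97  96  97
159  97  97  99 113 126 126 124 124 124 124 123 123 123 122 122 126 125 126 128 129 129 126 123 121 122 123 125 127 127 127 114  96  96  97
```

```bash
python3 -m creep '[[[0,0,0.008],[0,0,0]],[[0,0,0.02],[0,0,0]],[[0,0,0.04],[0,0,0]],[[0,0,0.065],[0,0,0]],[[0,0,0.09],[0,0,0]],[[0,0,0.115],[0,0,0]],[[0,0,0.14],[0,0,0]],[[0,0,0.16],[0,0,0]],[[0,0,0.17],[0,0,0]],[[0,0,0.175],[0,0,0]]]'; python3 - <<'E'
from h import *
f=grab_frame("side");print(get_obs()["tool_pos"])
a=cv2.resize(f[40:180,130:250,::-1],(480,560),interpolation=cv2.INTER_CUBIC)
cv2.imwrite("pics/s4.png",a)
E
```

```text
time_s: 7.17
tool_pos: [0.4563, 0.3576, 0.2756]
tool_rot: [[0.034, 0.999, 0.002], [0.999, -0.034, 0.001], [0.002, 0.002, -1.0]]
force: [0.3, -0.3, -1.5]
opening: 0.0129
finger_force: 58.5
[0.45619829 0.357638   0.2753883 ]
```

View pics/s4.png

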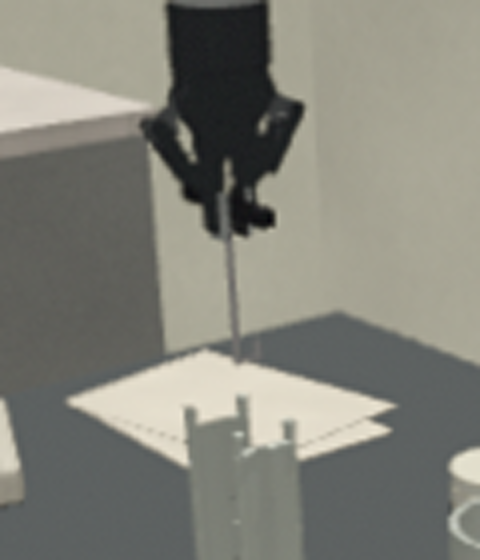

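The hook hangs upright. Its lip shows at crop (258,345), to the right of the rod bottom at (240,360), so it points toward world +x. I'll check the rod's tilt and the heights by projection.

```bash
python3 - <<'E'
from h import *
np.set_printoptions(precision=4,suppress=True)
X=[[.456,.3576,.203],[.456,.3576,.29],[.475,.3568,.218],[.475,.3568,.203]]
print((proj("side",X)-[130,40])*4)
f=grab_frame("side");g=cv2.cvtColor(f,cv2.COLOR_RGB2GRAY)
for r in range(94,136,1): print(r,' '.join('%3d'%v for v in g[r,182:200]))
t=proj("top",[[.541,-.122,.078],[.541,-.092,.052],[.541,-.152,.052]]);print("loop px expected",t)
print(cast("top",[[293.3,157.4]],.078),cast("top",[[294.4,152.9]],.13))
E
```

```text
[[239.7355 358.6609]
 [232.4387 250.0605]
 [259.4286 335.4153]
 [260.5601 353.5877]]
94  29  33  56  99 105  60  22  21  20  21  20  19  19  20  21  14  66 166
95  33  31  53 100 108  69  32  23  19  23  31  22  17  20  17  14  65 165
96  31  25  43  99 108  70  34  25  26  35  81  66  51  38  37  52  89 164
97  53  30  41  98 107  78  47  26  20  40 108 138 138 115 115 142 164 167
98 118  67  58  99 106  81 104  68  43  50 112 154 168 168 167 169 169 168
99 148 118 106 107 104  91 160 145 119 114 138 165 169 168 168 169 168 167
100 168 157 144 128 108 102 162 170 167 167 166 168 168 167 167 169 168 166
101 169 169 169 167 134 114 148 167 169 168 167 167 169 167 167 169 169 167
102 168 169 170 168 135 116 146 167 168 168 166 167 168 168 167 170 168 166
103 169 169 169 168 143 117 135 166 168 167 167 167 168 167 169 169 168 168
104 170 169 168 168 143 116 136 168 169 168 168 168 168 168 168 169 167 168
105 170 169 169 168 142 117 137 168 170 169 169 170 169 168 168 168 167 167
106 170 170 169 169 145 116 135 168 170 171 170 170 168 167 167 167 167 167
107 171 170 170 169 153 116 126 1
[... 1607 characters left out ...]
100 108 110 100  96  95  97  96
129 217 217 209 199 194 173 131 110 101 107 107 108 105  98  95  95  96  95
130 218 218 219 219 218 207 163 124 127 139 134 118 107  96  95  94  94  94
131 217 217 217 218 219 217 203 185 200 205 205 198 174 140 129 110 105  94
132 217 218 217 218 218 219 218 214 220 221 221 220 214 208 202 187 174 137
133 218 218 218 218 218 219 220 220 221 221 222 222 222 222 221 218 216 209
134 219 219 219 219 219 219 220 221 221 221 222 222 222 222 222 223 223 222
135 220 220 220 220 219 220 220 220 221 222 222 221 221 222 221 221 221 221
loop px expected [[292.821  157.9293]
 [282.7536 159.8776]
 [301.5617 159.834 ]]
[[ 0.5427 -0.1235  0.078 ]] [[ 0.544  -0.1226  0.13  ]]
```

The projections match within half a pixel: the hook is vertical at the tool's xy, and the bar is at tool z + 0.0525. I'll move over the loop well with the rod 33 mm on the −x side of the loop, at target xy (0.510,-0.123).

```bash
python3 -m creep '[[[0.001,-0.008,0],[0,0,0]],[[0.003,-0.024,0],[0,0,0]],[[0.006,-0.048,0],[0,0,0]],[[0.009,-0.078,0],[0,0,0]],[[0.012,-0.11,0],[0,0,0]],[[0.016,-0.142,0],[0,0,0]],[[0.02,-0.175,0],[0,0,0]],[[0.024,-0.208,0],[0,0,0]],[[0.028,-0.241,0],[0,0,0]],[[0.03,-0.27,0],[0,0,0]]]'; python3 -m creep '[[[0.003,-0.03,0],[0,0,0]],[[0.007,-0.06,0],[0,0,0]],[[0.011,-0.09,0],[0,0,0]],[[0.015,-0.12,0],[0,0,0]],[[0.018,-0.15,0],[0,0,0]],[[0.021,-0.175,0],[0,0,0]],[[0.023,-0.195,0],[0,0,0]],[[0.024,-0.206,0],[0,0,0]],[[0.024,-0.21,0],[0,0,0]],[[0.024,-0.2106,0],[0,0,0]]]'; python3 - <<'E'
from h import *
np.set_printoptions(precision=2,suppress=True)
f=grab_frame("side");t=grab_frame("top");o=get_obs();p=o["tool_pos"];print(p,o["tool_rot"][:,1])
cv2.imwrite("pics/side5.png",f[:,:,::-1]);cv2.imwrite("pics/top5.png",t[:,:,::-1])
b=p+[0,0,.0525]
print(proj("side",[b-[0,0,.125],b-[0,0,.06],b+[.019,-.001,-.112]]))
u,v=proj("side",[b-[0,0,.125]])[0].astype(int);g=cv2.cvtColor(f,cv2.COLOR_RGB2GRAY)
for r in range(v-24,v+7): print(r,u-8,' '.join('%3d'%x for x in g[r,u-8:u+18]))
E
```

```text
time_s: 8.1
tool_pos: [0.4849, 0.0827, 0.2733]
tool_rot: [[0.038, 0.999, -0.002], [0.999, -0.038, -0.002], [-0.002, -0.002, -1.0]]
force: [0.6, -0.0, -1.7]
opening: 0.0131
finger_force: 58.5
time_s: 8.93
tool_pos: [0.5089, -0.124, 0.2736]
tool_rot: [[0.036, 0.999, -0.002], [0.999, -0.036, 0.0], [0.0, -0.002, -1.0]]
force: [1.1, 0.2, -1.9]
opening: 0.0133
finger_force: 58.5
[ 0.51 -0.12  0.27] [ 1.   -0.03 -0.  ]
[[318.25 175.78]
 [320.38 150.77]
 [324.12 168.89]]
151 310  99 107 108 107 111 162 165 163 127 113 127 165 169 166 164 163 164 164 163 163 162 145 125 118 112 112
152 310  85  88  89  87 101 161 150 147 120 112 124 154 168 166 165 164 164 164 163 163 158 106  87  85  85  86
153 310  97  93  90  92 117 161 127 126 116 114 123 128 160 165 165 166 166 164 164 163 156  78  64  80  82  82
154 310 124 122 114 124 152 164 119  98 110 113 103 102 149 164 160 160 159 158 162 163 156  71  49  60  69  73
155 310  96  97  96 111 146 164 120  91 109 112  94 100 161 161 145 141 142 142 148 156 140  63  45  49  52  56
156 310  76  81  81  83 131 161 128 100 111 111  98 109 161 135 109 126 
[... 2139 characters left out ...]
  67  66  68  67  67  67  69
176 310  49  49  49  49  48  59 104 115 113 112 107  86  89 105  75  61  64  65  66  66  66  66  67  67  67  67
177 310  48  50  49  48  48  59 102 111 102  84  65  61 107 132 109  79  78  66  65  65  67  68  67  66  68  66
178 310  48  49  49  48  47  48  58  61  60  54  50  59 109 135 136 130 136  90  76  68  66  64  65  66  65  66
179 310  50  50  50  51  50  50  48  48  52  50  51  60 112 134 138 141 143 139 129  99  95  83  77  78  84  77
180 310  48  49  50  48  50  46  48  51  50  52  49  65 125 136 138 141 141 142 143 143 145 144 135 137 152 134
181 310  47  49  47  49  50  48  49  49  51  52  50  67 127 135 137 141 141 141 143 144 145 146 148 148 148 145
```

The rod bottom is seen at (317.5,175.5), against (318.2,175.8) predicted. I'll lower in two stages.

```bash
python3 -m creep '[[[0,0,-0.008],[0,0,0]],[[0,0,-0.02],[0,0,0]],[[0,0,-0.035],[0,0,0]],[[0,0,-0.05],[0,0,0]],[[0,0,-0.065],[0,0,0]],[[0,0,-0.08],[0,0,0]],[[0,0,-0.092],[0,0,0]],[[0,0,-0.1],[0,0,0]],[[0,0,-0.1],[0,0,0]],[[0,0,-0.1],[0,0,0]]]'; python3 -m creep '[[[0,0,-0.006],[0,0,0]],[[0,0,-0.012],[0,0,0]],[[0,0,-0.018],[0,0,0]],[[0,0,-0.024],[0,0,0]],[[0,0,-0.03],[0,0,0]],[[0,0,-0.036],[0,0,0]],[[0,0,-0.042],[0,0,0]],[[0,0,-0.048],[0,0,0]],[[0,0,-0.053],[0,0,0]],[[0,0,-0.053],[0,0,0]]]'
```

```text
time_s: 9.87
tool_pos: [0.5099, -0.1224, 0.1739]
tool_rot: [[0.033, 0.999, -0.001], [0.999, -0.033, 0.0], [0.0, -0.001, -1.0]]
force: [-0.5, -0.1, -1.2]
opening: 0.013
finger_force: 58.5
time_s: 10.7
tool_pos: [0.5092, -0.1229, 0.12]
tool_rot: [[0.034, 0.999, -0.002], [0.999, -0.034, 0.001], [0.0, -0.002, -1.0]]
force: [0.1, 1.3, -0.3]
opening: 0.0132
finger_force: 58.5
```

No contact. I'll move +x 23 mm under the loop, then lift slowly.

```bash
python3 -m creep '[[[0.003,0,0],[0,0,0]],[[0.006,0,0],[0,0,0]],[[0.009,0,0],[0,0,0]],[[0.012,0,0],[0,0,0]],[[0.015,0,0],[0,0,0]],[[0.018,0,0],[0,0,0]],[[0.021,0,0],[0,0,0]],[[0.023,0,0],[0,0,0]],[[0.023,0,0],[0,0,0]],[[0.023,0,0],[0,0,0]]]'; python3 -m creep '[[[0,0,0.003],[0,0,0]],[[0,0,0.006],[0,0,0]],[[0,0,0.009],[0,0,0]],[[0,0,0.012],[0,0,0]],[[0,0,0.015],[0,0,0]],[[0,0,0.019],[0,0,0]],[[0,0,0.023],[0,0,0]],[[0,0,0.027],[0,0,0]],[[0,0,0.03],[0,0,0]],[[0,0,0.03],[0,0,0]]]'
```

```text
time_s: 11.53
tool_pos: [0.5329, -0.1231, 0.1211]
tool_rot: [[0.034, 0.999, -0.0], [0.999, -0.034, 0.0], [0.0, -0.0, -1.0]]
force: [-0.3, 0.4, -1.2]
opening: 0.0131
finger_force: 58.5
time_s: 12.37
tool_pos: [0.533, -0.1231, 0.1516]
tool_rot: [[0.034, 0.999, 0.0], [0.999, -0.034, 0.0], [0.0, 0.0, -1.0]]
force: [0.3, 1.1, -4.6]
opening: 0.0133
finger_force: 58.7
```

The load rose by about 2–3 N, so the dish is on the hook. I'll lift it clear of the rim.

```bash
python3 -m creep '[[[0,0,0.004],[0,0,0]],[[0,0,0.01],[0,0,0]],[[0,0,0.018],[0,0,0]],[[0,0,0.027],[0,0,0]],[[0,0,0.036],[0,0,0]],[[0,0,0.045],[0,0,0]],[[0,0,0.054],[0,0,0]],[[0,0,0.062],[0,0,0]],[[0,0,0.068],[0,0,0]],[[0,0,0.072],[0,0,0]]]'; python3 -m creep '[[[0,0,0.005],[0,0,0]],[[0,0,0.012],[0,0,0]],[[0,0,0.021],[0,0,0]],[[0,0,0.031],[0,0,0]],[[0,0,0.041],[0,0,0]],[[0,0,0.051],[0,0,0]],[[0,0,0.06],[0,0,0]],[[0,0,0.068],[0,0,0]],[[0,0,0.073],[0,0,0]],[[0,0,0.076],[0,0,0]]]'; python3 - <<'E'
from h import *
f=grab_frame("side");t=grab_frame("top")
a=cv2.resize(f[60:260,240:400,::-1],(480,600),interpolation=cv2.INTER_CUBIC)
b=cv2.resize(t[120:200,260:340,::-1],(320,320),interpolation=cv2.INTER_CUBIC)
cv2.imwrite("pics/s6.png",np.hstack([a,np.vstack([b,np.zeros((280,320,3),np.uint8)])]))
E
```

```text
time_s: 13.2
tool_pos: [0.5332, -0.1233, 0.2243]
tool_rot: [[0.034, 0.999, 0.001], [0.999, -0.034, -0.0], [-0.0, 0.001, -1.0]]
force: [0.4, -0.3, -2.8]
opening: 0.0132
finger_force: 58.7
time_s: 14.03
tool_pos: [0.5332, -0.1233, 0.3002]
tool_rot: [[0.034, 0.999, 0.001], [0.999, -0.034, -0.0], [-0.0, 0.001, -1.0]]
force: [-0.7, 0.4, -3.9]
opening: 0.0129
finger_force: 58.7
```

View pics/s6.png

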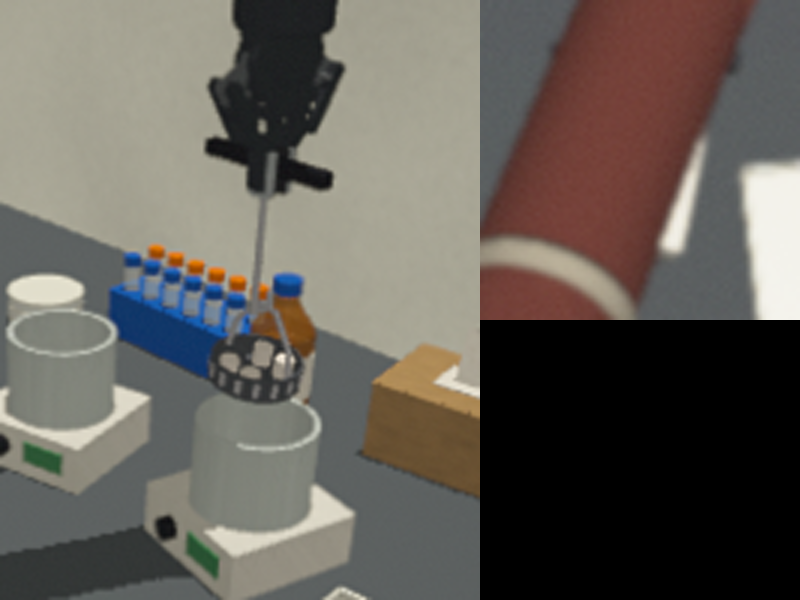

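The dish hangs level on the hook, above the rim, at crop (257,370). I'll carry it smoothly over to the big tray, to rod xy (0.4655,-0.313).

```bash
python3 -m creep '[[[-0.001,-0.003,0],[0,0,0]],[[-0.003,-0.008,0],[0,0,0]],[[-0.005,-0.015,0],[0,0,0]],[[-0.008,-0.023,0],[0,0,0]],[[-0.012,-0.033,0],[0,0,0]],[[-0.016,-0.044,0],[0,0,0]],[[-0.02,-0.056,0],[0,0,0]],[[-0.025,-0.069,0],[0,0,0]],[[-0.03,-0.082,0],[0,0,0]],[[-0.034,-0.095,0],[0,0,0]]]'; python3 -m creep '[[[-0.005,-0.013,0],[0,0,0]],[[-0.009,-0.026,0],[0,0,0]],[[-0.014,-0.039,0],[0,0,0]],[[-0.018,-0.051,0],[0,0,0]],[[-0.022,-0.062,0],[0,0,0]],[[-0.026,-0.072,0],[0,0,0]],[[-0.029,-0.08,0],[0,0,0]],[[-0.031,-0.087,0],[0,0,0]],[[-0.033,-0.092,0],[0,0,0]],[[-0.034,-0.095,0],[0,0,0]]]'; python3 -m creep '[[[0,0,-0.003],[0,0,0]],[[0,0,-0.008],[0,0,0]],[[0,0,-0.015],[0,0,0]],[[0,0,-0.024],[0,0,0]],[[0,0,-0.034],[0,0,0]],[[0,0,-0.044],[0,0,0]],[[0,0,-0.054],[0,0,0]],[[0,0,-0.064],[0,0,0]],[[0,0,-0.074],[0,0,0]],[[0,0,-0.084],[0,0,0]]]'; python3 -m creep '[[[0,0,-0.01],[0,0,0]],[[0,0,-0.02],[0,0,0]],[[0,0,-0.029],[0,0,0]],[[0,0,-0.037],[0,0,0]],[[0,0,-0.044],[0,0,0]],[[0,0,-0.05],[0,0,0]],[[0,0,-0.055],[0,0,0]],[[0,0,-0.058],[0,0,0]],[[0,0,-0.06],[0,0,0]],[[0,0,-0.06],[0,0,0]]]'; python3 - <<'E'
from h import *
np.set_printoptions(precision=4,suppress=True)
f=grab_frame("side");o=get_obs();print(o["tool_pos"],o["force"])
cv2.imwrite("pics/s7.png",f[:,:,::-1])
g=cv2.cvtColor(f,cv2.COLOR_RGB2GRAY)
X=[[.475,-.3134,.004+z] for z in(0,.02,.09)];print(proj("side",X))
c=comp(((g<75)*255).astype(np.uint8),325,225,405,320);print(cv2.boundingRect(c),cv2.minAreaRect(c))
E
```

```text
time_s: 14.97
tool_pos: [0.4979, -0.2201, 0.2993]
tool_rot: [[0.035, 0.999, -0.0], [0.999, -0.035, -0.0], [-0.0, -0.0, -1.0]]
force: [-0.2, -0.4, -3.2]
opening: 0.0127
finger_force: 58.7
time_s: 15.8
tool_pos: [0.4647, -0.3138, 0.2992]
tool_rot: [[0.034, 0.999, -0.0], [0.999, -0.034, -0.0], [-0.0, -0.0, -1.0]]
force: [0.1, 0.0, -4.4]
opening: 0.0132
finger_force: 58.7
time_s: 16.63
tool_pos: [0.4649, -0.3131, 0.2141]
tool_rot: [[0.034, 0.999, -0.0], [0.999, -0.034, 0.0], [0.0, -0.0, -1.0]]
force: [-0.3, 0.2, -4.0]
opening: 0.0135
finger_force: 58.7
time_s: 17.47
tool_pos: [0.4649, -0.3131, 0.155]
tool_rot: [[0.034, 0.999, -0.0], [0.999, -0.034, 0.0], [0.0, -0.0, -1.0]]
force: [-0.4, -0.3, -2.9]
opening: 0.0135
finger_force: 58.6
[ 0.4651 -0.3132  0.1553] [ 0.3255  0.4884 -3.0968]
[[363.8118 284.472 ]
 [365.0833 277.7943]
 [369.6885 253.1535]]
(347, 262, 33, 30) ((363.058837890625, 276.2647399902344), (32.25723648071289, 28.619203567504883), 14.03624439239502)
```

The dish is about 16 mm above the tray floor and centred. I'll lower it gently to contact, then drop the hook free of the wire.

```bash
python3 -m creep '[[[0,0,-0.003],[0,0,0]],[[0,0,-0.006],[0,0,0]],[[0,0,-0.008],[0,0,0]],[[0,0,-0.01],[0,0,0]],[[0,0,-0.0115],[0,0,0]],[[0,0,-0.013],[0,0,0]],[[0,0,-0.0145],[0,0,0]],[[0,0,-0.016],[0,0,0]],[[0,0,-0.0175],[0,0,0]],[[0,0,-0.019],[0,0,0]]]'; python3 -m creep '[[[0,0,-0.0015],[0,0,0]],[[0,0,-0.003],[0,0,0]],[[0,0,-0.005],[0,0,0]],[[0,0,-0.008],[0,0,0]],[[0,0,-0.011],[0,0,0]],[[0,0,-0.014],[0,0,0]],[[0,0,-0.017],[0,0,0]],[[0,0,-0.02],[0,0,0]],[[0,0,-0.02],[0,0,0]],[[0,0,-0.02],[0,0,0]]]'; python3 - <<'E'
from h import *
np.set_printoptions(precision=4,suppress=True)
f=grab_frame("side");cv2.imwrite("pics/s8.png",f[:,:,::-1])
g=cv2.cvtColor(f,cv2.COLOR_RGB2GRAY)
c=comp(((g<75)*255).astype(np.uint8),325,225,405,320);print(cv2.boundingRect(c),cv2.minAreaRect(c)[0])
E
```

```text
time_s: 18.35
tool_pos: [0.4653, -0.3138, 0.1365]
tool_rot: [[0.034, 0.999, 0.001], [0.999, -0.034, -0.001], [-0.001, 0.001, -1.0]]
force: [0.3, 0.2, -1.1]
opening: 0.0131
finger_force: 59.0
time_s: 19.18
tool_pos: [0.4648, -0.3131, 0.116]
tool_rot: [[0.034, 0.999, -0.001], [0.999, -0.034, 0.0], [0.0, -0.001, -1.0]]
force: [0.1, 0.5, -0.5]
opening: 0.0129
finger_force: 59.0
(345, 268, 33, 28) (358.81158447265625, 283.5946044921875)
```

The load is off. I'll withdraw the hook along −x by 34 mm and then raise it.

```bash
python3 -m creep '[[[-0.004,0,0],[0,0,0]],[[-0.008,0,0],[0,0,0]],[[-0.012,0,0],[0,0,0]],[[-0.016,0,0],[0,0,0]],[[-0.02,0,0],[0,0,0]],[[-0.024,0,0],[0,0,0]],[[-0.028,0,0],[0,0,0]],[[-0.032,0,0],[0,0,0]],[[-0.034,0,0],[0,0,0]],[[-0.034,0,0],[0,0,0]]]'; python3 - <<'E'
from h import *
f=grab_frame("side")
cv2.imwrite("pics/s9.png",cv2.resize(f[190:330,300:430,::-1],(520,560),interpolation=cv2.INTER_CUBIC))
E
```

```text
time_s: 20.07
tool_pos: [0.4303, -0.3133, 0.1163]
tool_rot: [[0.035, 0.999, -0.0], [0.999, -0.035, 0.0], [0.0, -0.0, -1.0]]
force: [0.2, -1.0, -1.4]
opening: 0.0132
finger_force: 59.0
```

View pics/s9.png

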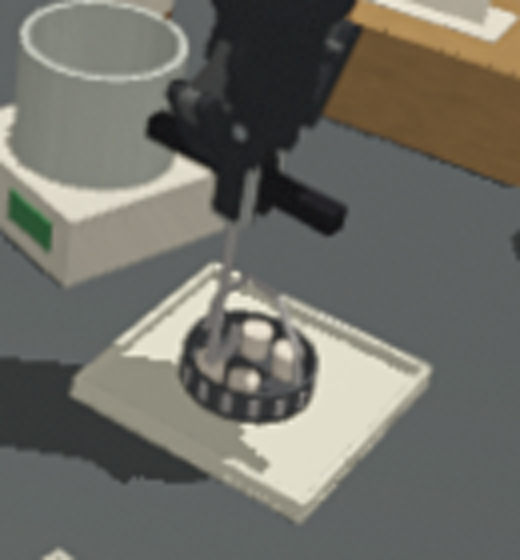

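The dish stands upright and centred in the large tray, and the hook is clear of the loop. I'll raise it and return to the stand.

```bash
python3 -m creep '[[[0,0,0.005],[0,0,0]],[[0,0,0.015],[0,0,0]],[[0,0,0.03],[0,0,0]],[[0,0,0.05],[0,0,0]],[[0,0,0.075],[0,0,0]],[[0,0,0.1],[0,0,0]],[[0,0,0.125],[0,0,0]],[[0,0,0.148],[0,0,0]],[[0,0,0.164],[0,0,0]],[[0,0,0.17],[0,0,0]]]'; python3 -m creep '[[[0.005,0.01,0],[0,0,0]],[[0.012,0.03,0],[0,0,0]],[[0.02,0.06,0],[0,0,0]],[[0.028,0.09,0],[0,0,0]],[[0.036,0.125,0],[0,0,0]],[[0.044,0.16,0],[0,0,0]],[[0.05,0.195,0],[0,0,0]],[[0.055,0.23,0],[0,0,0]],[[0.058,0.265,0],[0,0,0]],[[0.06,0.3,0],[0,0,0]]]'; python3 -m creep '[[[0.001,0.03,0],[0,0,0]],[[0.001,0.06,0],[0,0,0]],[[0.001,0.09,0],[0,0,0]],[[0,0.12,0],[0,0,0]],[[-0.001,0.15,0],[0,0,0]],[[-0.003,0.175,0],[0,0,0]],[[-0.005,0.2,0],[0,0,0]],[[-0.007,0.22,0],[0,0,0]],[[-0.009,0.24,0],[0,0,0]],[[-0.01,0.25,0],[0,0,0]]]'; python3 -m creep '[[[-0.004,0.02,0],[0,0,0]],[[-0.008,0.04,0],[0,0,0]],[[-0.012,0.06,0],[0,0,0]],[[-0.016,0.08,0],[0,0,0]],[[-0.02,0.1,0],[0,0,0]],[[-0.023,0.113,0],[0,0,0]],[[-0.0245,0.119,0],[0,0,0]],[[-0.0245,0.121,0],[0,0,0]],[[-0.0245,0.121,0],[0,0,0]],[[-0.0245,0.121,0],[0,0,0]]]'; python3 - <<'E'
from h import *
for i in range(3): o=get_obs(); print(o["tool_pos"],o["tool_rot"][:,1],o["force"]); f=grab_frame("side")
np.set_printoptions(precision=1,suppress=True)
g=cv2.cvtColor(f,cv2.COLOR_RGB2GRAY);b=o["tool_pos"]+[0,0,.0525]
print(proj("side",[b-[0,0,.125],b-[0,0,.06]]),[.0])
for r in(108,112,116,120,124,128,130): print(r,' '.join('%3d'%v for v in g[r,180:202]))
c=comp(((g<75)*255).astype(np.uint8),325,225,405,320);print(cv2.boundingRect(c),cv2.minAreaRect(c)[0])
E
```

```text
time_s: 20.95
tool_pos: [0.4321, -0.3144, 0.2901]
tool_rot: [[0.034, 0.999, 0.006], [0.999, -0.034, -0.004], [-0.004, 0.006, -1.0]]
force: [-0.5, 0.2, -1.4]
opening: 0.0128
finger_force: 59.0
time_s: 21.78
tool_pos: [0.49, -0.01, 0.2849]
tool_rot: [[0.033, 0.999, -0.003], [0.999, -0.033, 0.0], [0.0, -0.003, -1.0]]
force: [1.1, -0.0, -2.7]
opening: 0.0132
finger_force: 59.0
time_s: 22.62
tool_pos: [0.4786, 0.2411, 0.2845]
tool_rot: [[0.028, 1.0, -0.004], [1.0, -0.028, 0.001], [0.001, -0.004, -1.0]]
force: [-0.2, 1.8, -0.7]
opening: 0.0132
finger_force: 59.0
time_s: 23.45
tool_pos: [0.4572, 0.3561, 0.2862]
tool_rot: [[0.036, 0.999, 0.0], [0.999, -0.036, -0.001], [-0.001, 0.0, -1.0]]
force: [-0.1, -0.2, -0.6]
opening: 0.0129
finger_force: 59.0
[0.45716153 0.35611082 0.28619258] [ 9.99340257e-01 -3.63170552e-02  3.48655715e-04] [-0.0531122  -0.23413424 -0.61716549]
[0.45727025 0.35602894 0.28633155] [ 9.99326111e-01 -3.67026130e-02  4.91382662e-04] [ 0.41956883 -0.76413291 -0.94654794]
[0.45720515 0.35623129 0.28641133] [ 9.99331747e-01 -3.65488455e-02  4.91089939e-04] [ 0.74747599 -0.21529774 -0.46631323]
[[190.3 126.4]
 [188.9 106.1]] [0.0]
108 173 173 172 171 171 172 171 138 117 154 172 173 173 172 172 171 171 170 169 170 170 170
112 172 172 172 172 173 172 171 141 117 143 172 172 171 172 171 170 171 171 169 168 169 169
116 172 171 171 171 171 169 172 169 119 122 170 172 170 170 169 170 169 170 168 169 169 169
120 169 170 170 170 171 170 171 169 130 121 155 171 171 170 169 168 169 168 169 168 163 153
124 169 169 168 168 162 154 148 139 114 112 108 101 100 103 113 107  97  97  97  98  98  98
128 205 211 199 192 172 134 113 107 102 101  97  96  96  97  97  97  97  97  98  97  97  98
130 220 219 220 220 220 221 220 214 209 204 198 175 136 115 106  98  97  95  94  96  96  97
(346, 279, 32, 17) (360.287109375, 288.3712463378906)
```

```bash
python3 -m creep '[[[-0.001,0.0015,-0.005],[0,0,0]],[[-0.001,0.0015,-0.015],[0,0,0]],[[-0.001,0.0015,-0.03],[0,0,0]],[[-0.001,0.0015,-0.05],[0,0,0]],[[-0.001,0.0015,-0.07],[0,0,0]],[[-0.001,0.0015,-0.09],[0,0,0]],[[-0.001,0.0015,-0.11],[0,0,0]],[[-0.001,0.0015,-0.13],[0,0,0]],[[-0.001,0.0015,-0.145],[0,0,0]],[[-0.001,0.0015,-0.15],[0,0,0]]]'; python3 -m creep '[[[0,0,-0.005],[0,0,0]],[[0,0,-0.01],[0,0,0]],[[0,0,-0.015],[0,0,0]],[[0,0,-0.02],[0,0,0]],[[0,0,-0.025],[0,0,0]],[[0,0,-0.028],[0,0,0]],[[0,0,-0.031],[0,0,0]],[[0,0,-0.034],[0,0,0]],[[0,0,-0.035],[0,0,0]],[[0,0,-0.035],[0,0,0]]]'
```

```text
time_s: 24.43
tool_pos: [0.4534, 0.3579, 0.1327]
tool_rot: [[0.034, 0.999, -0.005], [0.999, -0.034, -0.004], [-0.004, -0.005, -1.0]]
force: [-1.0, -0.3, -2.0]
opening: 0.0131
finger_force: 59.0
time_s: 25.27
tool_pos: [0.4553, 0.3593, 0.1009]
tool_rot: [[0.034, 0.999, -0.0], [0.999, -0.034, -0.0], [-0.0, -0.0, -1.0]]
force: [0.3, -0.3, -1.1]
opening: 0.0131
finger_force: 59.0
```

```bash
python3 -m creep '[[[0,0,-0.0005],[0,0,0]],[[0,0,-0.001],[0,0,0]],[[0,0,-0.0015],[0,0,0]],[[0,0,-0.0015],[0,0,0]],[[0,0,-0.0015],[0,0,0]],[[0,0,-0.0015],[0,0,0]],[[0,0,-0.0015],[0,0,0]],[[0,0,-0.0015],[0,0,0]],[[0,0,-0.0015],[0,0,0]],[[0,0,-0.0015],[0,0,0]]]'
```

```text
time_s: 26.1
tool_pos: [0.4555, 0.3594, 0.0997]
tool_rot: [[0.034, 0.999, -0.0], [0.999, -0.034, 0.0], [0.0, -0.0, -1.0]]
force: [0.4, -0.2, -0.6]
opening: 0.0129
finger_force: 59.0
```

```bash
python3 -m creep '[[[0,0,-0.0005],[0,0,0]],[[0,0,-0.001],[0,0,0]],[[0,0,-0.001],[0,0,0]],[[0,0,-0.001],[0,0,0]],[[0,0,-0.001],[0,0,0]],[[0,0,-0.001],[0,0,0]],[[0,0,-0.001],[0,0,0]],[[0,0,-0.001],[0,0,0]],[[0,0,-0.001],[0,0,0]],[[0,0,-0.001],[0,0,0]]]'
```

```text
time_s: 26.93
tool_pos: [0.4555, 0.3594, 0.0995]
tool_rot: [[0.034, 0.999, 0.0], [0.999, -0.034, 0.001], [0.001, 0.0, -1.0]]
force: [-1.0, -0.7, 5.6]
opening: 0.0132
finger_force: 59.8
```

Contact shows +5.6 N, so the bar is seated. I'll release, then raise straight up.

```bash
python3 -m creep '[[[0,0,0],[0,0,0]],[[0,0,0],[0,0,0]],[[0,0,0],[0,0,0]],[[0,0,0],[0,0,0]],[[0,0,0],[0,0,0]],[[0,0,0],[0,0,0]],[[0,0,0],[0,0,0]],[[0,0,0],[0,0,0]],[[0,0,0],[0,0,0]],[[0,0,0],[0,0,0]]]' 0.06; python3 -m creep '[[[0,0,0.005],[0,0,0]],[[0,0,0.012],[0,0,0]],[[0,0,0.022],[0,0,0]],[[0,0,0.035],[0,0,0]],[[0,0,0.05],[0,0,0]],[[0,0,0.07],[0,0,0]],[[0,0,0.09],[0,0,0]],[[0,0,0.11],[0,0,0]],[[0,0,0.125],[0,0,0]],[[0,0,0.13],[0,0,0]]]';  python3 - <<'E'
from h import *
f=grab_frame("side");g=cv2.cvtColor(f,cv2.COLOR_RGB2GRAY);s=cv2.imread("pics/side0.png");g0=cv2.cvtColor(s,cv2.COLOR_BGR2GRAY)
for q in(g0,g):
    c=comp(((q<45)*255).astype(np.uint8),175,137,208,158);r=cv2.minAreaRect(c);print(r,cv2.contourArea(c),cv2.boundingRect(c))
print("max diff stand region rows137-205",np.abs(g.astype(int)-g0)[137:205,176:204].max())
print("tip rows",np.where(g[60:137,180:200].min(1)<40)[0].max()+60)
c=comp(((g<75)*255).astype(np.uint8),325,225,405,320);print(cv2.boundingRect(c),cv2.minAreaRect(c)[0], proj("side",[[.475,-.3134,.004],[.475,-.3134,.026],[.475,-.3134,.072]]))
E
```

```text
time_s: 27.77
tool_pos: [0.4555, 0.3593, 0.0987]
tool_rot: [[0.034, 0.999, -0.0], [0.999, -0.034, 0.0], [0.0, -0.0, -1.0]]
force: [-0.3, -0.1, 0.2]
opening: 0.0599
finger_force: 0.0
time_s: 28.6
tool_pos: [0.4571, 0.3602, 0.2327]
tool_rot: [[0.034, 0.999, 0.005], [0.999, -0.034, 0.004], [0.005, 0.005, -1.0]]
force: [0.7, -0.9, 0.7]
opening: 0.0599
finger_force: 0.0
((189.74057006835938, 145.9669952392578), (22.825214385986328, 3.6908857822418213), 29.05460548400879) 52.0 (180, 140, 21, 13)
((189.9044647216797, 145.67515563964844), (22.825284957885742, 3.830817461013794), 28.610458374023438) 53.0 (180, 140, 21, 13)
max diff stand region rows137-205 77
tip rows 107
(346, 279, 32, 17) (360.287109375, 288.3712463378906) [[363.8117791  284.47196967]
 [365.21154093 277.11793783]
 [368.21511211 261.11630142]]
```

The bar is back in its starting place in the image, and the dish hasn't moved in the tray. The robot is clear of both, so I'll hand in.

```bash
python3 -c "
from bench import *
print(finish_job())"
```

```text
the job is handed in; nothing more can be done
None
```

I lifted the looped dish out of its well with the black hook, set it down upright in the large white tray and hung the hook back on its stand; the job was handed in at about 29 s, with no verdict returned.

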